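# Lay the round stock in the V-stands that fit

## Robot

A 6-joint arm with a two-finger parallel gripper is mounted at the origin on the work surface. World frame = base frame: x ahead of the robot, y to its left, z up, the work surface at z = 0. Lengths are in m, angles in rad, forces in N, time in s.
With the tool pointing down it reaches from about 0.375 to 0.9 m from the base axis. Payload 3.1 kg.
Tool frame: the origin (TCP) lies on the centre line of the jaws, within the pads' length; the fingertips stand 8 mm ahead of it and the grasp point (between the pads) lies 11 mm behind it (robot.tip_extent is the distance from the TCP to the fingertips, in m); y points along the fingers, z is the direction in which the jaws open and shut, and the axes are right-handed (so a half turn about y gives the same grasp; the last joint's range is limited). The gripper opens to 87 mm and grips with 3 to 60 N. Pads are 19 mm wide; open, the fingers measure 117 mm over their backs; the gripper's body (75 mm by 190 mm) begins 51 mm behind the grasp point.
Start: joints at [-1.518, 0.527, 1.433, -0, 1.181, -0.178], TCP at [0.143, -0.608, 0.231] pointing down, gripper open.
Joint ranges: [-3.08, 3.08], [-0.75, 2.2], [0.22, 2.44], [-1.43, 4.57], [0, 2.65], [-2.85, 2.85]. Speed limits (rad/s): [2.79, 2.79, 3.14, 3.14, 3.14, 3.14].

## Interface

Orientations are given as a unit quaternion [x, y, z, w].
In Python, from rig import robot gives the robot as it stands.
- The arm moves only by the shell command python3 -m crank 'ROWS' [FORCE]. ROWS is JSON, a list that holds one entry, the list of rows, each a list of 7 numbers: the turn, a rotation vector about the tool's x, y, z in degrees, then the shift along the tool's x, y, z in m, then the opening in per cent of the stroke, from 0 (shut) to 100 (fully open). In form: [[[ax, ay, az, dx, dy, dz, gripper], ...]]. A call has exactly 5 rows; each row shifts and turns the commanded pose from where the row before left it, along the tool's axes as they then stand; what a row does not reach is not made up. A row lasts 1/8 s, in which the tool goes at most 62.5 mm and 10.7 degrees, less where a joint would pass 70% of its speed; a pose out of reach is approached as far as the arm can. A call with a gripper value outside its range is refused whole. The fingers move at their own pace and stop on an object; FORCE is the grip in N (left out, the last holds). Time passes only in rows, so rows that do not move let the fingers close, or fill a call up. It gives the time, the measured TCP pose, the force and the opening at its end, in the units of the state.
- robot.get_obs(): the state, without advancing time (a new reading comes with each control period).
- robot.camera(name): name is "side" or "top" or "wrist"; returns a dict with "img" (420x560x3 uint8, red, green, blue), "K" (3x3 intrinsics, pixels), "R" (3x3) and "t" (3): a world point X has camera coordinates R X + t; the wrist camera has in their place "T_tool_cam" (4x4, takes a point from camera to tool coordinates, whose origin is the TCP and whose axes are the tool frame's). Camera axes: x right, y down, z forward; pixel columns grow to the right and rows downward; lengths in m; the calibration is good to about 2 mm. A picture is of the moment at which its call begins: read the wrist's pose just before it. There is no depth.
- robot.hand_in(): hands the job in, once; it reports no verdict.
Trained networks look in a picture, given as the dict that the camera call returned (one of the last four; its "shot" number tells which), for a name from the list of things; names that differ only in an ending like _2 or _b are one class to them, and where a whole thing is asked for, a point or a joint stands for the part that bears it (a point fixed in the world has none). Each returns a list of dicts, best first, with "conf" (0 to 1); they miss things now and then, are a little off and sometimes report something else, mostly with a low value. They report only what shows in the picture. A call takes as long as a camera call. They do not tell look-alikes from the thing itself.
- robot.spot_in(picture, thing): "at" ([row, column] in pixels, amid what is visible of it).
The state is a dict: "time": time; "q": joint angles; "joint_velocities": joint speeds; "joint_torque": joint torques, N m; "position": TCP position; "tool_rot": TCP orientation; "ft_force": force on the tool from outside, world axes, zero at the start; "moment": the same for the moment, N m; "grip_width": finger opening in m.
Only numpy, scipy, OpenCV 4.12 (cv2) and the standard library are available. Lean on these libraries where they do the work, as an engineer would, in place of code of your own. Each camera call takes 0.05 s, during which the arm holds its last target.

## Task

Three round dowels (thin, medium and thick) and two longer square battens lie mixed in the rack. Take out only the round dowels and lay each one, without letting it fall, in the stand whose Vs are made for its thickness (thin in the narrow Vs, medium in the middle, thick in the wide), so that it rests down in both Vs and is centred along the stand. Leave the square battens lying in the rack as they are.

Things in the scene. Friction and masses are not known exactly. Their poses are not given: they have to be found in the camera images.
- dowel_thin_center (a point): The thin one of three round wooden dowels: 20 mm in diameter, 160 mm long, plain light wood. The point is its centre (on its axis, half-way along); its x axis runs along the dowel, y and z turn as it rolls. At the start it lies level in one of the rack's five Vs, its centre 38 mm above the table.
- dowel_medium_center (a point): The medium one of three round wooden dowels: 30 mm in diameter, 160 mm long, plain light wood. The point is its centre (on its axis, half-way along); its x axis runs along the dowel, y and z turn as it rolls. At the start it lies level in one of the rack's five Vs, its centre 45 mm above the table.
- dowel_thick_center (a point): The thick one of three round wooden dowels: 40 mm in diameter, 160 mm long, plain light wood. The point is its centre (on its axis, half-way along); its x axis runs along the dowel, y and z turn as it rolls. At the start it lies level in one of the rack's five Vs, its centre 52 mm above the table.
- batten_a_center (a point): One of two equal square wooden battens, 24 x 24 mm in section and 220 mm long (60 mm longer than the dowels), of the same wood, lying on edge (a ridge uppermost) in one of the rack's Vs. The point is its centre, 41 mm above the table; x runs along it. It stays where it is.
- batten_b_center (a point): One of two equal square wooden battens, 24 x 24 mm in section and 220 mm long (60 mm longer than the dowels), of the same wood, lying on edge (a ridge uppermost) in one of the rack's Vs. The point is its centre, 41 mm above the table; x runs along it. It stays where it is.
- stand_narrow_seat (a point): Fixed stand for the thin dowel: white board 150 x 44 x 8 mm with two right-angled steel Vs open upwards, 25 mm across the mouth, 20 mm long, 96 mm clear between them. The three stands differ in mouth and board width. The point is where its dowel's centre belongs when resting in both Vs: over the middle of the board, 45 mm above the table; x along the stand (the dowel's direction), z up.
- stand_middle_seat (a point): Fixed stand for the medium dowel: white board 150 x 58 x 8 mm with two right-angled steel Vs open upwards, 37 mm across the mouth, 20 mm long, 96 mm clear between them. The three stands differ in mouth and board width. The point is where its dowel's centre belongs when resting in both Vs: over the middle of the board, 45 mm above the table; x along the stand (the dowel's direction), z up.
- stand_wide_seat (a point): Fixed stand for the thick dowel: white board 150 x 72 x 8 mm with two right-angled steel Vs open upwards, 47 mm across the mouth, 20 mm long, 96 mm clear between them. The three stands differ in mouth and board width. The point is where its dowel's centre belongs when resting in both Vs: over the middle of the board, 45 mm above the table; x along the stand (the dowel's direction), z up.
- rack: Fixed rack: two dark wooden rails 12 mm high, each with five right-angled steel Vs open upwards (44 mm across the mouth, tops 46 mm above the table, 76 mm pitch). One piece lies in each pair of Vs, in any order; between the Vs are 96 mm clear, over bare table, for the fingers. Origin: its middle, at table height; x along the pieces, y across them.
There are look-alikes about, which are no part of the job. Leave any blue or pink look-alike of the part that bears stand_wide_seat alone.

How it is judged:
At the end, for the whole second after the job is handed in: Each dowel lies at rest in its own stand (thin: narrow, medium: middle, thick: wide): its centre within 15 mm horizontally and 5 mm in height of the stand's seat point, its axis within 0.1 rad of the stand's; both battens are within 25 mm of where they began (horizontal distance between dowel_thin_center and stand_narrow_seat below 0.015 m and z of dowel_thin_center in the frame of stand_narrow_seat between -0.005 and 0.005 m and angle between the x axis of dowel_thin_center and the x axis of stand_narrow_seat, either way round below 0.1 rad and linear speed of each of dowel_thin, dowel_medium, dowel_thick below 0.02 m/s and angular speed of each of dowel_thin, dowel_medium, dowel_thick below 0.3 rad/s and horizontal distance between dowel_medium_center and stand_middle_seat below 0.015 m and z of dowel_medium_center in the frame of stand_middle_seat between -0.005 and 0.005 m and angle between the x axis of dowel_medium_center and the x axis of stand_middle_seat, either way round below 0.1 rad and horizontal distance between dowel_thick_center and stand_wide_seat below 0.015 m and z of dowel_thick_center in the frame of stand_wide_seat between -0.005 and 0.005 m and angle between the x axis of dowel_thick_center and the x axis of stand_wide_seat, either way round below 0.1 rad and distance of each of batten_a_center, batten_b_center from where it was at the start of the episode below 0.025 m); the robot touches nothing.
It fails at once if the thin dowel is let fall: out of the fingers more than about 40 mm above where it could lie (height (world z) of dowel_thin_center above 0.09 m and contact force between the fingers and dowel_thin below 0.02 N).
It fails at once if the medium dowel is let fall: out of the fingers more than about 40 mm above where it could lie (height (world z) of dowel_medium_center above 0.09 m and contact force between the fingers and dowel_medium below 0.02 N).
It fails at once if the thick dowel is let fall: out of the fingers more than about 40 mm above where it could lie (height (world z) of dowel_thick_center above 0.09 m and contact force between the fingers and dowel_thick below 0.02 N).
It fails at once if a square batten is shifted more than 25 mm (distance of batten_a_center from where it was at the start of the episode above 0.025 m).
It fails at once if a square batten is shifted more than 25 mm (distance of batten_b_center from where it was at the start of the episode above 0.025 m).
It also fails if it takes over 93 s, if anything falls off the work surface, if the arm or the gripper's body presses on something with over 40 N, if the wrist force passes 120 N, or if a joint passes its speed limit or range.

## Working session

There is one attempt and no reset: what is moved stays moved. The work goes in short steps, Python scripts to look and compute and a shell command to move; the robot and the scene stay as the last step left them, time stands still between calls to the robot, and variables do not carry over. Pictures are saved under pics/ and viewed, and the job is handed in when it is done.

```bash
mkdir -p pics; ls; python3 - <<'E'
from rig import robot
import cv2
o=robot.get_obs();print({k:o[k] for k in('time','position','tool_rot','grip_width','q')})
for n in('top','side','wrist'):
    p=robot.camera(n);cv2.imwrite(f'pics/{n}0.png',p['img'][...,::-1])
    print(n,p['K'].tolist() if hasattr(p['K'],'tolist') else p['K'],[p.get(k) for k in('R','t','T_tool_cam')])
    for th in('dowel_thin_center','dowel_medium_center','dowel_thick_center','batten_a_center','stand_narrow_seat','stand_middle_seat','stand_wide_seat','rack'):
        print(th,[(r['at'],round(r['conf'],2)) for r in robot.spot_in(p,th)])
E
```

```text
pics
{'time': 0.0, 'position': array([ 0.1429467 , -0.60768946,  0.22956054]), 'tool_rot': array([-0.08136342,  0.70317296, -0.70163568,  0.08145643]), 'grip_width': 0.08706793968241223, 'q': array([-1.51852025e+00,  5.28470589e-01,  1.43392857e+00, -6.30282077e-06,
        1.18137151e+00, -1.78495454e-01])}
top [[453.6196997165687, 0.0, 280.89940418296715], [0.0, 453.6196997165687, 213.04734094076034], [0.0, 0.0, 1.0]] [array([[-0.0087312 , -0.99972162, -0.02191909],
       [-0.99837016,  0.00995151, -0.05619596],
       [ 0.05639845,  0.02139271, -0.99817913]]), array([0.02468416, 0.43703844, 1.34142583]), None]
dowel_thin_center [([179.8, 241.8], 0.89)]
dowel_medium_center [([179.0, 165.1], 0.72)]
dowel_thick_center [([174.9, 214.6], 0.75), ([176.0, 189.1], 0.21)]
batten_a_center [([175.8, 189.8], 0.73), ([187.7, 408.5], 0.25)]
stand_narrow_seat [([185.5, 409.0], 0.93)]
stand_middle_seat [([195.1, 318.2], 0.78), ([174.0, 214.7], 0.21)]
stand_wide_seat [([257.6, 352.8], 0.97), ([249.9, 244.0], 0.8), ([251.6, 420.4], 0.61), ([194.4, 363.3], 0.57)]
rack [([164.2, 224.9], 0.95)]
side 
[... 704 characters left out ...]
rack [([293.9, 191.0], 0.58), ([256.2, 200.6], 0.32)]
wrist [[328.38411374918826, 0.0, 278.02421420439254], [0.0, 328.38411374918826, 208.32344779574404], [0.0, 0.0, 1.0]] [None, None, array([[ 2.94435026e-04,  9.66830973e-01,  2.55416882e-01,
        -7.15653277e-02],
       [ 1.12317800e-03, -2.55417052e-01,  9.66830320e-01,
        -1.54661339e-01],
       [ 9.99999326e-01,  2.20991364e-06, -1.16112701e-03,
        -1.00314752e-04],
       [ 0.00000000e+00,  0.00000000e+00,  0.00000000e+00,
         1.00000000e+00]])]
dowel_thin_center []
dowel_medium_center []
dowel_thick_center []
batten_a_center []
stand_narrow_seat []
stand_middle_seat []
stand_wide_seat [([24.8, 96.7], 0.56)]
rack []
```

View pics/top0.png

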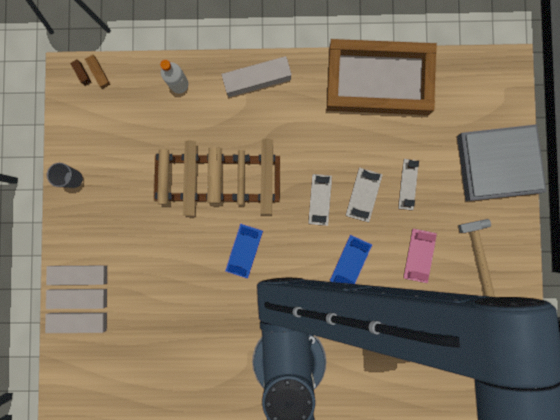

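View pics/side0.png

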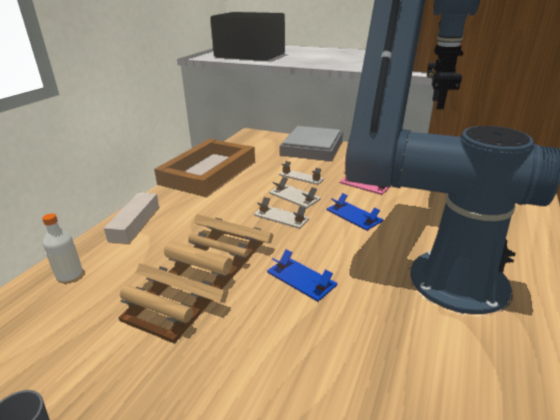

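```bash
python3 - <<'E'
import cv2
i=cv2.imread('pics/top0.png')
cv2.imwrite('pics/topA.png',cv2.resize(i[120:230,140:275],None,fx=5.5,fy=5.5,interpolation=cv2.INTER_CUBIC))
cv2.imwrite('pics/topB.png',cv2.resize(i[150:295,225:450],None,fx=3.5,fy=3.5,interpolation=cv2.INTER_CUBIC))
E
```

```text
(no output)
```

View pics/topA.png

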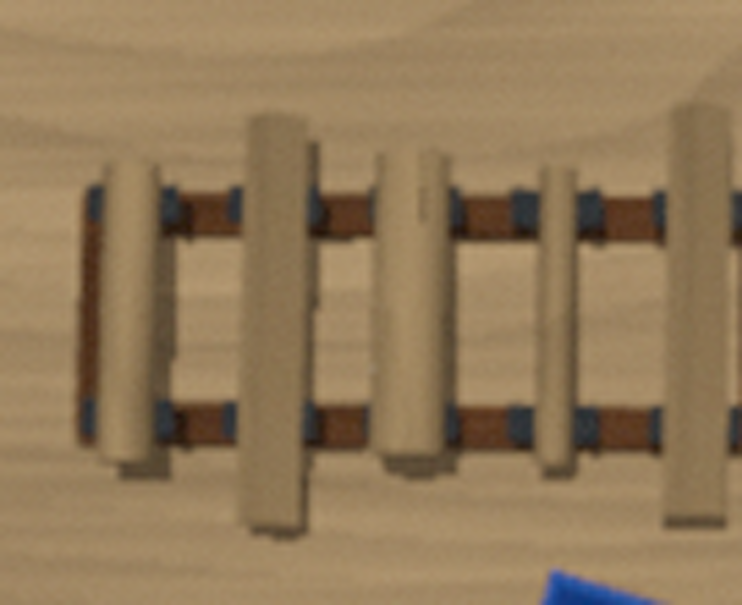

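View pics/topB.png

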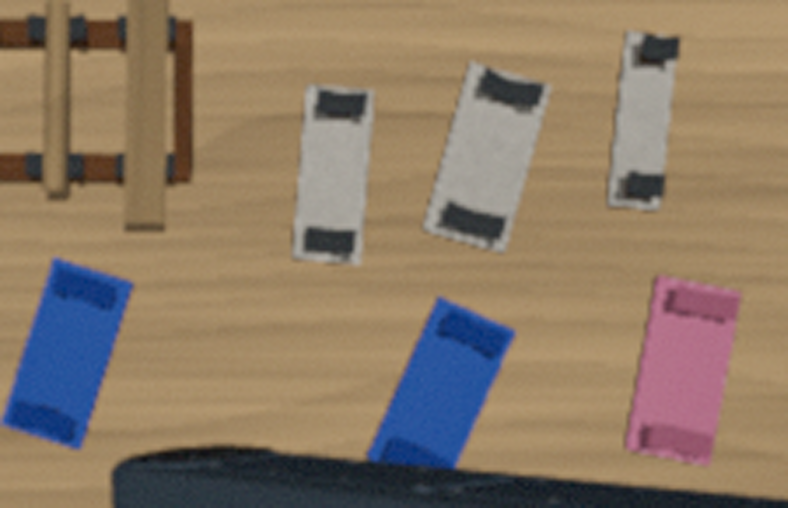

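Candidates (top picture, col,row):
- Round pieces: medium (165,179), thick (215,175), thin (241,180).
- Square, longer battens to leave: (190,177) and (266,177).
- White stands: middle (320,200), wide (364,195), narrow (409,185).
- Look-alikes to ignore: blue (244,250) and (351,262), pink (420,256).

In the crop the widths (medium 10 px, thick 13, thin 6.5) and the board widths agree with this.

```bash
cat > h.py <<'E'
from rig import robot
import numpy as np, cv2
from scipy.spatial.transform import Rotation as Rn
def ray(p,px,z,obs=None):
    """px (N,2) col,row -> world at height z"""
    px=np.atleast_2d(px).astype(float)
    d=np.c_[px,np.ones(len(px))]@np.linalg.inv(p['K']).T
    if p.get('T_tool_cam') is not None:
        T=np.eye(4);T[:3,:3]=Rn.from_quat(obs['tool_rot']).as_matrix();T[:3,3]=obs['position']
        M=T@p['T_tool_cam'];D=d@M[:3,:3].T;c=M[:3,3]
    else:
        R=np.array(p['R']);D=d@R;c=-R.T@np.array(p['t'])
    return c+D*((z-c[2])/D[:,2])[:,None]
def proj(p,X,obs=None):
    X=np.atleast_2d(X)
    if p.get('T_tool_cam') is not None:
        T=np.eye(4);T[:3,:3]=Rn.from_quat(obs['tool_rot']).as_matrix();T[:3,3]=obs['position']
        M=np.linalg.inv(T@p['T_tool_cam']);R,t=M[:3,:3],M[:3,3]
    else:R,t=np.array(p['R']),np.array(p['t'])
    c=(X@R.T+t)@np.array(p['K']).T
    return c[:,:2]/c[:,2:]
def whites(p,obs=None,z=.008,lo=120):
    im=p['img'].astype(int);mx=im.max(2);mn=im.min(2)
    m=((mx-mn<22)&(mn>lo)).astype(np.uint8)
    m=cv2.morphologyEx(m,cv2.MORPH_OPEN,np.ones((3,3),np.uint8))
    out=[]
    for c in cv2.findContours(m,cv2.RETR_EXTERNAL,cv2.CHAIN_APPROX_NONE)[0]:
        if cv2.contourArea(c)<150:continue
        W=ray(p,c[:,0,:],z,obs)[:,:2]
        (cx,cy),(a,b),g=cv2.minAreaRect((W*1000).astype(np.float32))
        if a<b:a,b,g=b,a,g+90
        g=(g+90)%180-90
        out.append((round(cx/1000,4),round(cy/1000,4),round(a,1),round(b,1),round(g,1),c[:,0].mean(0).round().tolist()))
    return out
def pose():
    o=robot.get_obs();R=Rn.from_quat(o['tool_rot']).as_matrix()
    return o,R
E
python3 - <<'E'
from h import *
p=robot.camera('top')
for w in whites(p):print(w)
for n,px,z in(('med',[[165,149],[163.5,203]],.045),('thick',[[215,147.5],[213.5,202]],.052),('thin',[[241.7,150],[241,205]],.038),('batA',[[190.5,141],[189,215]],.041),('batB',[[267,139],[266,214]],.041)):
    W=ray(p,px,z);print(n,W.round(4).tolist(),W.mean(0).round(4))
o,R=pose();print(R.round(3))
E
```

```text
(0.1166, 0.6413, 169.8, 50.2, 89.8, [74.0, 323.0])
(0.1876, 0.641, 167.4, 50.5, 89.7, [75.0, 299.0])
(0.2575, 0.6422, 167.9, 53.8, 89.6, [75.0, 275.0])
(0.4794, -0.096, 115.1, 56.5, -5.7, [319.0, 199.0])
(0.4904, -0.2269, 145.5, 71.1, -17.0, [362.0, 193.0])
(0.5202, -0.3598, 118.6, 42.8, -7.4, [407.0, 184.0])
(0.5862, -0.649, 203.6, 183.1, -84.7, [505.0, 161.0])
(0.8455, -0.2815, 242.6, 116.2, 86.6, [380.0, 78.0])
(0.8628, 0.0931, 202.5, 59.3, -75.4, [256.0, 74.0])
(0.4375, 0.7904, 1206.1, 166.1, 1.5, [23.0, 217.0])
(0.995, -0.0851, 1313.1, 99.0, 90.0, [326.0, 30.0])
med [[0.6283, 0.3606, 0.045], [0.4684, 0.3641, 0.045]] [0.5483 0.3623 0.045 ]
thick [[0.6294, 0.2113, 0.052], [0.4692, 0.2157, 0.052]] [0.5493 0.2135 0.052 ]
thin [[0.6237, 0.1344, 0.038], [0.4607, 0.1371, 0.038]] [0.5422 0.1357 0.038 ]
batA [[0.652, 0.2859, 0.041], [0.4326, 0.2898, 0.041]] [0.5423 0.2878 0.041 ]
batB [[0.6549, 0.0591, 0.041], [0.4333, 0.0636, 0.041]] [0.5441 0.0613 0.041 ]
[[-0.973  0.     0.229]
 [-0.229  0.    -0.973]
 [-0.    -1.    -0.   ]]
```

```bash
python3 -m crank '[[[0,7.3,0,0,0,0,69],[0,7.3,0,0,0,0,69],[0,0,0,-0.039,0,-0.042,69],[0,0,0,-0.039,0,-0.042,69],[0,0,0,-0.039,0,-0.042,69]]]' 20; python3 -m crank '[[[0,0,0,-0.039,0,-0.042,69],[0,0,0,-0.039,0,-0.042,69],[0,0,0,-0.039,0,-0.042,69],[0,0,0,-0.039,0,-0.042,69],[0,0,0,-0.039,0,-0.042,69]]]'; python3 -m crank '[[[0,0,0,-0.035,0,-0.042,69],[0,0,0,0,0,0,69],[0,0,0,0,0,0,69],[0,0,0,0,0,0,69],[0,0,0,0,0,0,69]]]'
python3 - <<'E'
from h import *
o,R=pose();print(R.round(3))
p=robot.camera('wrist');cv2.imwrite('pics/w1.png',p['img'][...,::-1])
for w in whites(p,o):print(w)
p=robot.camera('top');cv2.imwrite('pics/t1.png',p['img'][...,::-1])
E
```

```text
time: 2.02
position: [0.2639, -0.4842, 0.2306]
tool_rot: [-0.009, -0.707, 0.707, 0.009]
ft_force: [0.5, 0.3, 1.0]
grip_width: 0.0603
time: 2.65
position: [0.4643, -0.2787, 0.2308]
tool_rot: [-0.009, -0.707, 0.707, 0.008]
ft_force: [0.4, -0.2, -0.5]
grip_width: 0.0599
time: 3.28
position: [0.4983, -0.24, 0.2306]
tool_rot: [-0.009, -0.707, 0.707, 0.009]
ft_force: [-0.3, 0.2, 0.1]
grip_width: 0.0598
[[-1.    -0.    -0.026]
 [ 0.026 -0.    -1.   ]
 [ 0.    -1.     0.   ]]
(0.4812, -0.0972, 148.0, 57.4, -5.4, [161.0, 188.0])
(0.5284, -0.2381, 75.8, 70.3, -16.6, [275.0, 155.0])
(0.5242, -0.3601, 147.9, 43.2, -7.5, [383.0, 147.0])
(0.5335, -0.5513, 143.2, 12.7, 10.8, [555.0, 147.0])
```

View pics/w1.png

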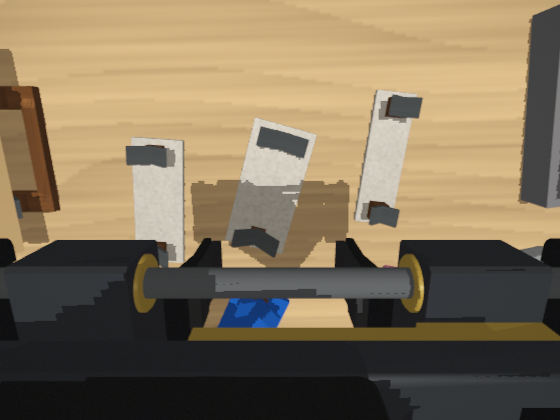

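```bash
python3 - <<'E'
from h import *
o,R=pose();p=robot.camera('wrist')
for w in whites(p,o,lo=55):
  if w[2]<260: print(w)
W=ray(p,[[257,118.5],[315.5,135],[280.5,256]],.008,o);print(W.round(4).tolist(), W[[0,2]].mean(0))
p=robot.camera('top')
for w in whites(p,lo=55):
  if w[2]<200: print(w)
E
```

```text
(0.2171, -0.4607, 205.9, 18.3, 88.6, [443.0, 380.0])
(0.3616, -0.5847, 35.5, 11.2, 10.8, [555.0, 285.0])
(0.477, -0.0929, 157.3, 64.5, -5.7, [159.0, 200.0])
(0.4938, -0.2278, 148.2, 70.6, -16.8, [269.0, 187.0])
(0.5221, -0.3633, 151.2, 51.5, -7.4, [386.0, 157.0])
(0.5665, -0.5289, 216.2, 43.7, 10.8, [544.0, 109.0])
[[0.5737, -0.2173, 0.008], [0.5541, -0.2822, 0.008], [0.4092, -0.2394, 0.008]] [ 0.49143221 -0.22833948  0.008     ]
(-0.0675, -0.0001, 73.3, 34.5, 89.9, [289.0, 385.0])
(0.118, 0.6355, 181.4, 53.1, 89.8, [76.0, 322.0])
(0.189, 0.635, 179.3, 53.4, 89.7, [76.0, 298.0])
(0.2574, 0.6362, 180.0, 53.8, 89.6, [76.0, 275.0])
(0.3939, -0.5525, 94.4, 26.0, -79.2, [474.0, 226.0])
(0.4765, -0.0958, 146.2, 56.0, -5.5, [319.0, 200.0])
(0.5489, 0.6864, 76.0, 47.1, -63.9, [61.0, 178.0])
(0.5449, -0.2144, 87.6, 53.8, -1.0, [357.0, 174.0])
(0.8531, 0.3408, 95.3, 60.9, 34.8, [174.0, 78.0])
```

View pics/t1.png

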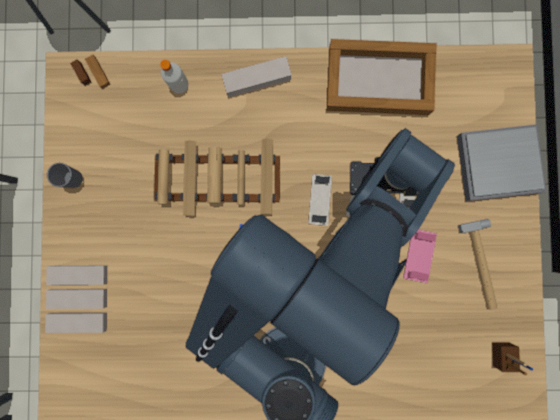

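```bash
python3 -m crank '[[[0,0,0,-0.005,0,-0.059,69],[0,0,0,-0.005,0,-0.059,69],[0,0,0,-0.005,0,-0.059,69],[0,0,0,-0.005,0,-0.059,69],[0,0,0,-0.005,0,-0.059,69]]]'; python3 -m crank '[[[0,0,0,-0.005,0,-0.059,69],[0,0,0,-0.006,0,-0.057,69],[0,0,0,0,0,0,69],[0,0,0,0,0,0,69],[0,0,0,0,0,0,69]]]'
python3 - <<'E'
from h import *
o,R=pose();print(R.round(3))
p=robot.camera('wrist');cv2.imwrite('pics/w2.png',p['img'][...,::-1])
for n in('dowel_thin_center','dowel_medium_center','dowel_thick_center','batten_a_center'):print(n,[(r['at'],round(r['conf'],2)) for r in robot.spot_in(p,n)])
np.savez('w2.npz',img=p['img'],K=p['K'],T=p['T_tool_cam'],pos=o['position'],rot=o['tool_rot'])
E
```

```text
time: 4.1
position: [0.5312, 0.0571, 0.2307]
tool_rot: [-0.009, -0.707, 0.707, 0.008]
ft_force: [0.9, -0.5, -0.2]
grip_width: 0.0603
time: 4.72
position: [0.5448, 0.1697, 0.2305]
tool_rot: [-0.009, -0.707, 0.707, 0.009]
ft_force: [0.0, 0.2, -0.5]
grip_width: 0.06
[[-1.    -0.    -0.026]
 [ 0.026 -0.    -1.   ]
 [ 0.    -1.     0.   ]]
dowel_thin_center [([183.4, 309.9], 0.87)]
dowel_medium_center [([173.5, 89.9], 0.92)]
dowel_thick_center [([183.2, 237.2], 0.97), ([200.2, 506.0], 0.3)]
batten_a_center [([168.3, 165.7], 0.64), ([163.2, 382.0], 0.38)]
```

View pics/w2.png

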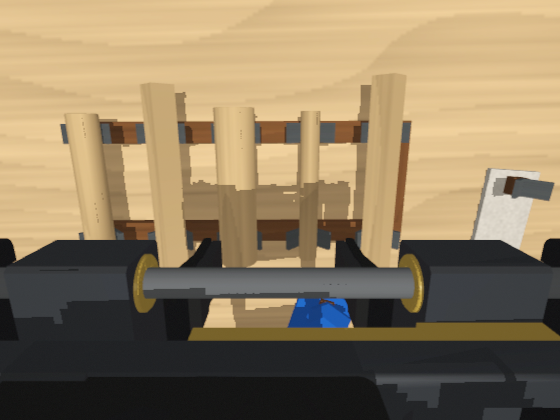

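```bash
python3 - <<'E'
from h import *
d=np.load('w2.npz');p={'K':d['K'],'T_tool_cam':d['T']};o={'position':d['pos'],'tool_rot':d['rot']}
for n,px,z in(('thick',[[234,110],[239,264]],.052),('thin',[[310.5,113],[308,250]],.038),('med',[[82.5,117],[98,235]],.045)):
    print(n,ray(p,px,z,o).round(4).tolist())
i=cv2.cvtColor(d['img'],cv2.COLOR_RGB2BGR)
for x,y,z,r,a in((.549,.2135,.052,.02,-1.5),(.5422,.1357,.038,.01,-1.5),(.5483,.3623,.045,.015,-1.5)):
    u=np.array([np.cos(np.radians(a)),np.sin(np.radians(a)),0]);v=np.array([-u[1],u[0],0]);c=np.array([x,y,z])
    q=proj(p,np.array([c+s*.08*u+t*r*v for s,t in((1,1),(1,-1),(-1,-1),(-1,1))]),o)
    cv2.polylines(i,[q.round().astype(int)],True,(0,0,255))
cv2.imwrite('pics/w2b.png',cv2.resize(i[90:280,50:420],None,fx=2.1,fy=2.1))
E
```

```text
thick [[0.6281, 0.2113, 0.052], [0.4659, 0.2156, 0.052]]
thin [[0.6236, 0.1356, 0.038], [0.4747, 0.1386, 0.038]]
med [[0.6256, 0.3639, 0.045], [0.5011, 0.3691, 0.045]]
```

View pics/w2b.png

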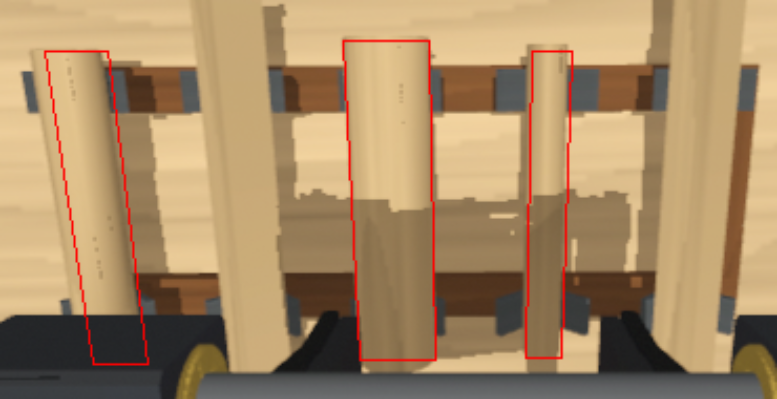

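```bash
python3 -m crank '[[[0,0,0,-0.002,0,-0.044,69],[0,0,0,0,0.05,0,69],[0,0,0,0,0.05,0,69],[0,0,0,0,0.05,0,69],[0,0,0,0,0.039,0,69]]]'; python3 -m crank '[[[0,0,0,0,0,0,69],[0,0,0,0,0,0,30],[0,0,0,0,0,0,30],[0,0,0,0,0,0,30],[0,0,0,0,0,0,30]]]' 30
```

```text
time: 5.6
position: [0.5475, 0.2146, 0.0397]
tool_rot: [-0.008, -0.707, 0.707, 0.009]
ft_force: [0.2, 0.1, 0.0]
grip_width: 0.0601
time: 6.22
position: [0.5493, 0.2129, 0.0437]
tool_rot: [-0.009, -0.706, 0.708, 0.007]
ft_force: [0.0, -8.6, 4.1]
grip_width: 0.0393
```

```bash
python3 -m crank '[[[0,0,0,0,-0.02,0,30],[0,0,0,0,-0.03,0,30],[0,0,0,0,-0.03,0,30],[0,0,0,0,-0.03,0,30],[0,0,0,0,0,0,30]]]'; python3 - <<'E'
from h import *
p=robot.camera('wrist');cv2.imwrite('pics/w3.png',p['img'][...,::-1])
o,R=pose();print(R.round(3),o['position'],(R.T@(np.array([.492,-.2275,.16])-o['position'])).round(4))
E
```

```text
time: 6.85
position: [0.55, 0.2156, 0.155]
tool_rot: [0.011, 0.708, -0.706, -0.006]
ft_force: [0.3, -0.4, -0.3]
grip_width: 0.0392
[[-1.     0.004 -0.024]
 [ 0.024  0.001 -1.   ]
 [-0.004 -1.    -0.001]] [0.54856687 0.21530227 0.15317679] [ 0.0459 -0.0073  0.444 ]
```

View pics/w3.png

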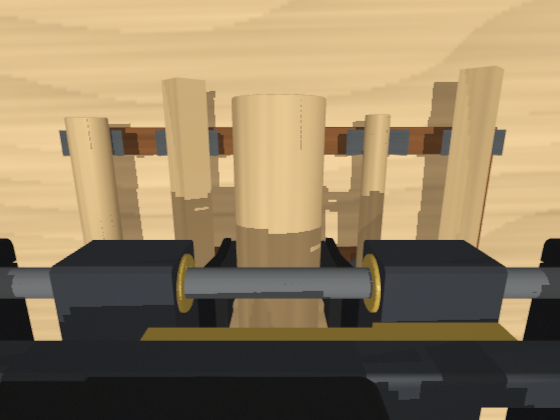

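```bash
python3 -m crank '[[[0,0,0,0.005,0,0.045,30],[0,0,0,0.005,0,0.055,30],[0,0,0,0.006,0,0.055,30],[0,0,0,0.006,0,0.055,30],[0,0,0,0.006,0,0.055,30]]]'; python3 -m crank '[[[0,0,0,0.006,0,0.055,30],[0,0,0,0.006,0,0.055,30],[0,0,0,0.006,0,0.055,30],[0,0,0,0,0,0.014,30],[0,7.7,0,0,0,0,30]]]';python3 -m crank '[[[0,7.7,0,0,0,0,30],[0,0,0,0,0,0,30],[0,0,0,0,0,0,30],[0,0,0,0,0,0,30],[0,0,0,0,0,0,30]]]'
cat > place.py <<'E'
from h import *
import sys
x,y,a,L,W=map(float,sys.argv[1:6]);name=sys.argv[6]
p=robot.camera('wrist') if 0 else None
o,R=pose();p=robot.camera('wrist');i=p['img'][...,::-1].copy()
u=np.array([np.cos(np.radians(a)),np.sin(np.radians(a)),0]);v=np.array([-u[1],u[0],0]);c=np.array([x,y,.008])
q=proj(p,np.array([c+s*L/2*u+t*W/2*v for s,t in((1,1),(1,-1),(-1,-1),(-1,1))]),o)
cv2.polylines(i,[q.round().astype(int)],True,(0,0,255))
cv2.imwrite(f'pics/{name}.png',i)
ty=np.degrees(np.arctan2(-R[1,0],-R[0,0]))
print('pos',o['position'].round(4),'tool yaw',ty.round(2),'turn about tool y',round(ty-a,2),'tilt',R[2].round(3))
print('tool shift to (x,y,z=.034)',(R.T@(np.array([x,y,.034])-o['position'])).round(4),o['grip_width'])
for w in whites(p,o,lo=55):
  if w[2]<200:print(w)
E
python3 place.py .492 -.2275 -16.9 .15 .072 w4
```

```text
time: 7.52
position: [0.5122, -0.0505, 0.1504]
tool_rot: [0.008, 0.707, -0.707, -0.009]
ft_force: [0.7, 0.1, -0.8]
grip_width: 0.039
time: 8.15
position: [0.4904, -0.2283, 0.1504]
tool_rot: [0.057, 0.705, -0.704, -0.059]
ft_force: [-0.1, 0.3, -1.5]
grip_width: 0.0395
time: 8.78
position: [0.4913, -0.2275, 0.1515]
tool_rot: [0.103, 0.7, -0.7, -0.103]
ft_force: [0.0, 0.9, -1.0]
grip_width: 0.0392
pos [ 0.4913 -0.2275  0.1515] tool yaw -16.73 turn about tool y 0.17 tilt [ 0. -1. -0.]
tool shift to (x,y,z=.034) [-0.0007  0.1175 -0.0002] 0.039231699522315026
(0.2378, -0.3652, 162.7, 14.4, 73.3, [466.0, 380.0])
(0.4389, -0.0887, 30.0, 18.4, -16.7, [163.0, 286.0])
(0.337, -0.4455, 57.9, 33.0, 73.3, [532.0, 283.0])
(0.4103, -0.2013, 188.4, 33.0, 73.3, [278.0, 283.0])
(0.4831, 0.0417, 55.5, 33.1, 73.3, [26.0, 283.0])
(0.4562, -0.3666, 34.4, 25.7, 82.9, [434.0, 194.0])
(0.5202, -0.0954, 70.9, 70.7, 84.5, [139.0, 206.0])
(0.5234, -0.3649, 148.4, 55.2, -7.7, [414.0, 112.0])
```

View pics/w4.png

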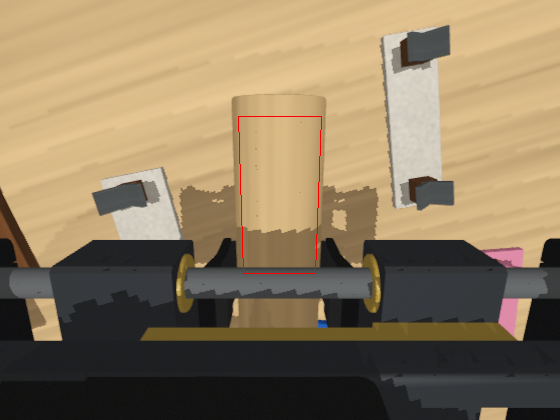

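```bash
python3 -m crank '[[[0,0,0,0,0.04,0,30],[0,0,0,0,0.04,0,30],[0,0,0,0,0.02,0,30],[0,0,0,0,0.008,0,30],[0,0,0,0,0.004,0,30]]]';  python3 - <<'E'
from h import *
o,R=pose();p=robot.camera('wrist')
for off in(-.004,0,.004):
  X=[o['position']+R@np.array([-.08+off,-.0085-dz,0]) for dz in(.02,0,-.02)];print(off,proj(p,X,o).round(1).tolist())
cv2.imwrite('pics/w5.png',p['img'][...,::-1])
p=robot.camera('side');cv2.imwrite('pics/s5.png',cv2.resize(p['img'][140:300,200:420,::-1],None,fx=3.5,fy=3.5))
E
```

```text
time: 9.45
position: [0.4916, -0.2279, 0.0396]
tool_rot: [-0.103, -0.699, 0.7, 0.103]
ft_force: [0.8, 0.5, -0.4]
grip_width: 0.0392
-0.004 [[281.0, 85.0], [280.7, 90.1], [280.4, 93.9]]
0 [[281.0, 96.6], [280.7, 100.1], [280.4, 102.7]]
0.004 [[281.0, 108.1], [280.6, 109.9], [280.4, 111.3]]
```

View pics/w5.png

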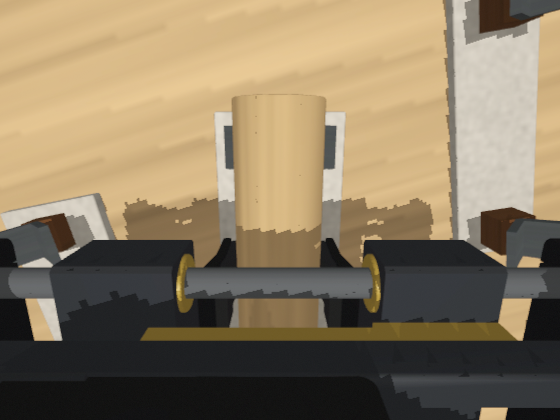

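View pics/s5.png

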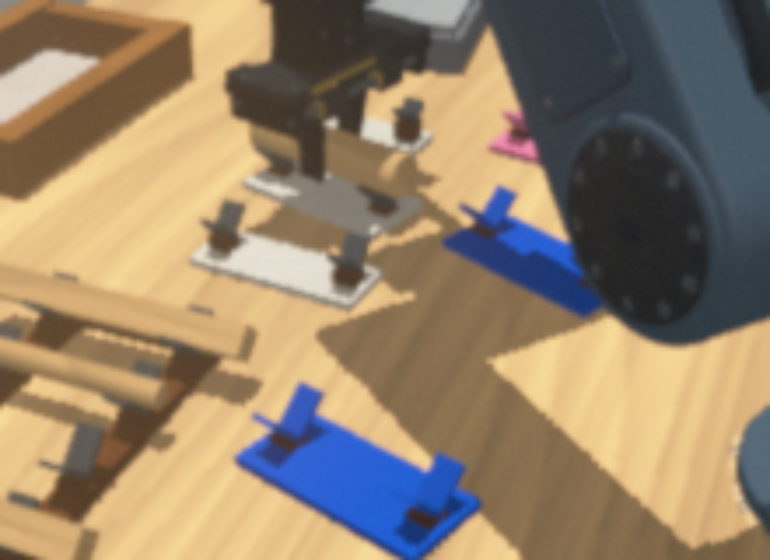

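```bash
python3 -m crank '[[[0,0,0,0,0.002,0,30],[0,0,0,0,0.001,0,30],[0,0,0,0,0.001,0,30],[0,0,0,0,0,0,30],[0,0,0,0,0,0,30]]]'
```

```text
time: 10.18
position: [0.4917, -0.2286, 0.0364]
tool_rot: [-0.104, -0.699, 0.7, 0.102]
ft_force: [-2.0, -1.4, 5.6]
grip_width: 0.0394
```

Contact (5.6 N). Release and rise.

```bash
python3 -m crank '[[[0,0,0,0,0,0,50],[0,0,0,0,0,0,66],[0,0,0,0,0,0,66],[0,0,0,0,0,0,66],[0,0,0,0,-0.02,0,66]]]'; python3 -m crank '[[[0,0,0,0,-0.04,0,66],[0,0,0,0,-0.05,0,66],[0,0,0,0,-0.05,0,66],[0,0,0,0,-0.01,0,66],[0,0,0,0,0,0,66]]]'
python3 - <<'E'
from h import *
o,R=pose();p=robot.camera('wrist');i=p['img'][...,::-1].copy()
a=-16.9
u=np.array([np.cos(np.radians(a)),np.sin(np.radians(a)),0]);v=np.array([-u[1],u[0],0]);c=np.array([.492,-.2275,.045])
q=proj(p,np.array([c+s*.08*u+t*.02*v for s,t in((1,1),(1,-1),(-1,-1),(-1,1))]),o)
cv2.polylines(i,[q.round().astype(int)],True,(0,0,255))
cv2.imwrite('pics/w6.png',i)
print(o['position'],o['time'],(R.T@(np.array([.5435,.1365,.2])-o['position'])).round(4))
E
```

```text
time: 10.8
position: [0.4902, -0.2268, 0.0545]
tool_rot: [0.102, 0.7, -0.699, -0.104]
ft_force: [0.3, 0.4, -0.4]
grip_width: 0.0568
time: 11.42
position: [0.4911, -0.2275, 0.2057]
tool_rot: [-0.103, -0.699, 0.7, 0.103]
ft_force: [-0.4, -0.5, -0.2]
grip_width: 0.0576
[ 0.49114465 -0.22751656  0.20572508] 11.425 [ 0.0549  0.0056 -0.3636]
```

View pics/w6.png

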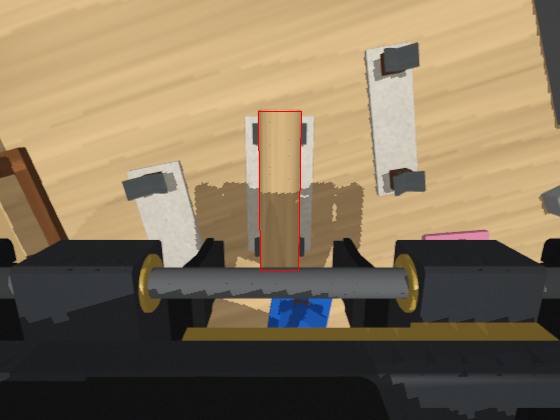

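```bash
python3 -m crank '[[[0,0,0,0.008,0,-0.052,50],[0,0,0,0.008,0,-0.052,50],[0,0,0,0.008,0,-0.052,50],[0,0,0,0.008,0,-0.052,50],[0,0,0,0.008,0,-0.052,50]]]'; python3 -m crank '[[[0,0,0,0.008,0,-0.052,50],[0,0,0,0.007,0,-0.052,50],[0,-7.6,0,0,0,0,50],[0,-7.7,0,0,0,0,50],[0,0,0,0,0,0,50]]]'
cat > chk.py <<'E'
from h import *
import sys
x,y,z,r,a=map(float,sys.argv[1:6]);name=sys.argv[6]
o,R=pose();p=robot.camera('wrist');i=p['img'][...,::-1].copy()
u=np.array([np.cos(np.radians(a)),np.sin(np.radians(a)),0]);v=np.array([-u[1],u[0],0]);c=np.array([x,y,z])
q=proj(p,np.array([c+s*.08*u+t*r*v for s,t in((1,1),(1,-1),(-1,-1),(-1,1))]),o)
cv2.polylines(i,[q.round().astype(int)],True,(0,0,255));cv2.imwrite(f'pics/{name}.png',i)
ty=np.degrees(np.arctan2(-R[1,0],-R[0,0]))
print(o['time'],o['position'].round(4),'turn y',round(ty-a,2),'shift to grasp',(R.T@(c-[0,0,.011]-o['position'])).round(4),o['grip_width'])
E
python3 chk.py .5435 .1365 .038 .01 -1.5 w7
```

```text
time: 12.1
position: [0.5267, 0.0346, 0.2031]
tool_rot: [-0.102, -0.7, 0.7, 0.105]
ft_force: [1.2, -0.3, 0.1]
grip_width: 0.0439
time: 12.72
position: [0.5422, 0.1369, 0.2032]
tool_rot: [-0.008, -0.707, 0.707, 0.011]
ft_force: [-0.1, -0.1, -1.2]
grip_width: 0.0436
12.725 [0.5422 0.1369 0.2032] turn y -0.04 shift to grasp [-0.0021  0.1762  0.0003] 0.043595973809858454
```

View pics/w7.png

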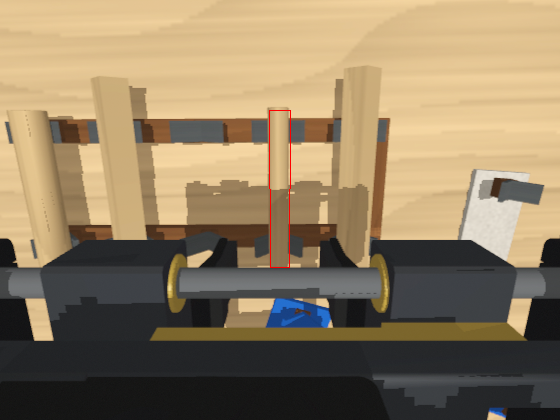

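```bash
python3 -m crank '[[[0,0,0,-0.002,0.05,0,50],[0,0,0,0,0.05,0,50],[0,0,0,0,0.05,0,50],[0,0,0,0,0.023,0,50],[0,0,0,0,0.002,0,50]]]'; python3 -m crank '[[[0,0,0,0,0,0,5],[0,0,0,0,0,0,5],[0,0,0,0,0,0,5],[0,0,0,0,0,0,5],[0,0,0,0,0,0,5]]]' 30;python3 -m crank '[[[0,0,0,0,-0.02,0,5],[0,0,0,0,-0.03,0,5],[0,0,0,0,-0.04,0,5],[0,0,0,0,-0.04,0,5],[0,0,0,0,0,0,5]]]'; python3 place.py .5235 -.3605 -7.5 .15 .044 w8
```

```text
time: 13.4
position: [0.5437, 0.1362, 0.028]
tool_rot: [-0.008, -0.707, 0.707, 0.012]
ft_force: [0.3, -0.0, 0.2]
grip_width: 0.044
time: 14.02
position: [0.5464, 0.1368, 0.0316]
tool_rot: [0.01, 0.707, -0.707, -0.008]
ft_force: [-0.6, -0.3, 6.8]
grip_width: 0.0191
time: 14.65
position: [0.5479, 0.1369, 0.1638]
tool_rot: [0.012, 0.707, -0.707, -0.006]
ft_force: [0.2, 0.1, -0.9]
grip_width: 0.0188
pos [0.5479 0.1369 0.1638] tool yaw -1.47 turn about tool y 6.03 tilt [-0.007 -1.    -0.001]
tool shift to (x,y,z=.034) [0.0126 0.1294 0.4979] 0.01881372880252023
(0.4582, 0.1403, 111.1, 34.2, 88.6, [278.0, 283.0])
(0.6047, 0.2221, 55.6, 21.0, 88.5, [186.0, 141.0])
(0.6058, 0.2837, 21.9, 7.2, -1.5, [120.0, 142.0])
(0.6075, 0.3313, 21.0, 9.3, -1.4, [69.0, 142.0])
(0.608, 0.3702, 22.0, 8.4, -0.9, [27.0, 142.0])
(0.6001, 0.0276, 21.9, 8.3, -1.1, [395.0, 141.0])
(0.6013, 0.0749, 21.9, 7.7, -1.7, [345.0, 141.0])
```

View pics/w8.png

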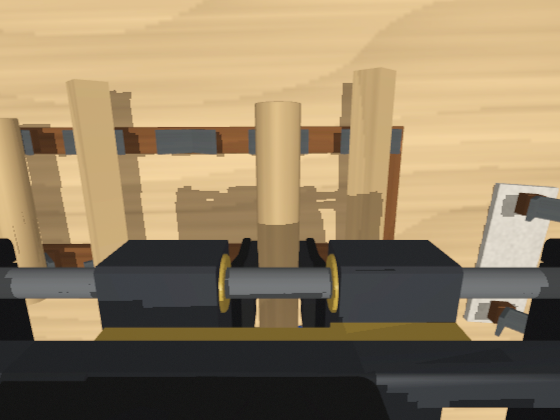

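```bash
python3 -m crank '[[[0,0,0,0.002,0,0.045,5],[0,0,0,0.001,0,0.055,5],[0,0,0,0.001,0,0.055,5],[0,0,0,0.001,0,0.055,5],[0,0,0,0.001,0,0.055,5]]]'; python3 -m crank '[[[0,0,0,0.001,0,0.055,5],[0,0,0,0.001,0,0.055,5],[0,0,0,0.002,0,0.055,5],[0,0,0,0.002,0,0.055,5],[0,0,0,0,0,0.013,5]]]';python3 -m crank '[[[0,6,0,0,0,0,5],[0,0,0,0,0,0,5],[0,0,0,0,0.03,0,5],[0,0,0,0,0.02,0,5],[0,0,0,0,0,0,5]]]'
python3 place.py .5235 -.3605 -7.5 .15 .044 w9
python3 - <<'E'
from h import *
o,R=pose();p=robot.camera('wrist')
for off in(-.008,-.004,0,.004):
  X=[o['position']+R@np.array([-.08+off,-.0085-dz,0]) for dz in(.01,0)];print(off,proj(p,X,o).round(1).tolist())
E
```

```text
time: 15.32
position: [0.5313, -0.1292, 0.1587]
tool_rot: [0.008, 0.708, -0.706, -0.01]
ft_force: [0.4, 0.3, -0.1]
grip_width: 0.0189
time: 15.95
position: [0.5195, -0.3641, 0.1584]
tool_rot: [0.01, 0.707, -0.707, -0.011]
ft_force: [0.9, -0.1, -0.1]
grip_width: 0.019
time: 16.58
position: [0.5196, -0.3584, 0.1082]
tool_rot: [0.044, 0.707, -0.704, -0.047]
ft_force: [0.4, -0.5, 0.2]
grip_width: 0.0188
pos [ 0.5196 -0.3584  0.1082] tool yaw -7.33 turn about tool y 0.17 tilt [ 0.005 -1.    -0.004]
tool shift to (x,y,z=.034) [-0.0045  0.0742  0.0019] 0.01881099510674087
(0.3351, -0.5047, 152.9, 14.5, 82.4, [459.0, 380.0])
(0.3979, -0.5319, 59.8, 40.2, 82.9, [498.0, 322.0])
(0.433, -0.4372, 73.3, 43.5, 82.8, [387.0, 294.0])
(0.4332, -0.5443, 90.2, 27.3, 82.8, [507.0, 283.0])
(0.4579, -0.3488, 91.6, 27.4, 82.8, [278.0, 283.0])
(0.4809, -0.1543, 92.1, 30.4, 82.8, [53.0, 283.0])
(0.5386, -0.1345, 27.5, 8.1, -19.8, [3.0, 224.0])
(0.5341, -0.2635, 54.7, 31.0, -14.6, [160.0, 208.0])
(0.5442, -0.3815, 102.0, 7.8, -7.1, [305.0, 175.0])
-0.008 [[280.2, 77.2], [280.1, 80.3]]
-0.004 [[280.2, 88.1], [280.1, 90.5]]
0 [[280.2, 98.9], [280.1, 100.5]]
0.004 [[280.2, 109.5], [280.1, 110.3]]
```

View pics/w9.png

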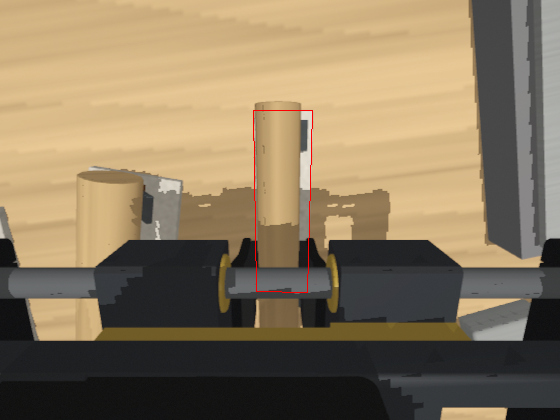

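```bash
python3 -m crank '[[[0,0,0,-0.005,0.02,0.002,5],[0,0,0,0,0.025,0,5],[0,0,0,0,0.01,0,5],[0,0,0,0,0.008,0,5],[0,0,0,0,0,0,5]]]'
python3 place.py .5235 -.3605 -7.5 .15 .044 w10;python3 - <<'E'
from h import *
p=robot.camera('side');cv2.imwrite('pics/s10.png',cv2.resize(p['img'][100:260,230:400,::-1],None,fx=3.7,fy=3.7))
E
```

```text
time: 17.3
position: [0.5255, -0.3634, 0.0472]
tool_rot: [0.046, 0.706, -0.705, -0.046]
ft_force: [-0.0, -0.6, -0.6]
grip_width: 0.0195
pos [ 0.5255 -0.3634  0.0472] tool yaw -7.47 turn about tool y 0.03 tilt [ 0. -1. -0.]
tool shift to (x,y,z=.034) [ 0.0023  0.0132 -0.0026] 0.019512171208365472
(0.4029, -0.4752, 119.8, 11.1, 82.6, [457.0, 380.0])
(0.4764, -0.4226, 49.9, 34.5, 82.6, [378.0, 293.0])
(0.4956, -0.3585, 69.6, 21.5, 82.6, [278.0, 283.0])
(0.5128, -0.2095, 78.1, 65.2, -11.5, [65.0, 285.0])
(0.548, -0.246, 73.0, 38.4, 73.3, [93.0, 214.0])
(0.559, -0.3837, 72.6, 7.4, -7.3, [306.0, 179.0])
(0.5635, -0.3492, 72.6, 9.0, -7.6, [248.0, 179.0])
(0.5518, -0.5181, 172.8, 67.1, -7.4, [533.0, 175.0])
```

View pics/w10.png

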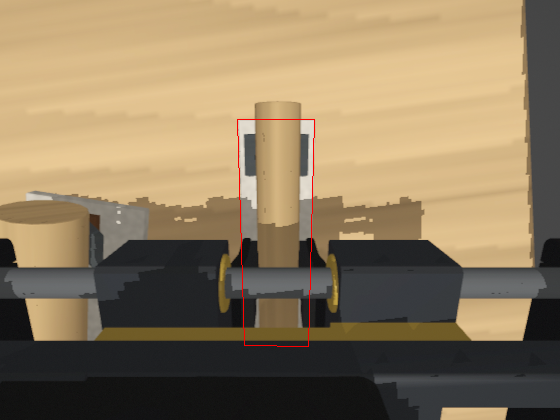

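View pics/s10.png

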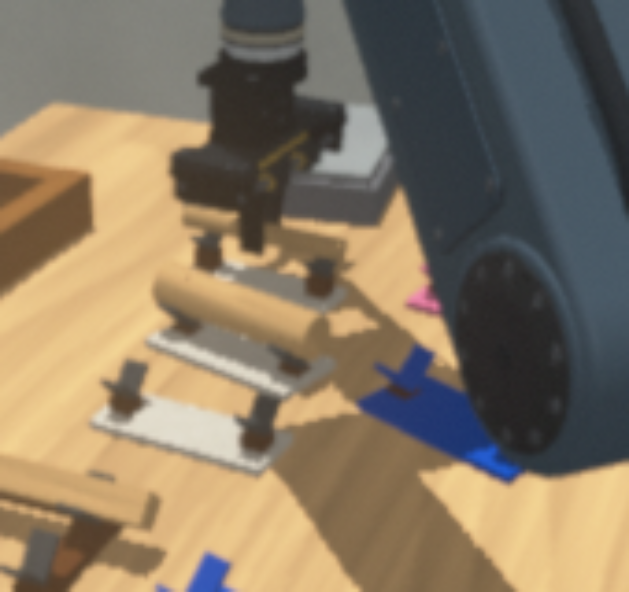

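```bash
python3 -m crank '[[[0,0,0,0.001,0.005,0,5],[0,0,0,0,0.002,0,5],[0,0,0,0,0.001,0,5],[0,0,0,0,0.001,0,5],[0,0,0,0,0,0,5]]]'
```

```text
time: 18.02
position: [0.5246, -0.3629, 0.0391]
tool_rot: [0.046, 0.706, -0.705, -0.046]
ft_force: [0.5, 2.0, 4.2]
grip_width: 0.0193
```

```bash
python3 -m crank '[[[0,0,0,0,0.001,0,5],[0,0,0,0,0,0,5],[0,0,0,0,0,0,5],[0,0,0,0,0,0,5],[0,0,0,0,0,0,5]]]'
```

```text
time: 18.65
position: [0.5247, -0.3626, 0.0387]
tool_rot: [0.046, 0.706, -0.705, -0.046]
ft_force: [-1.1, 3.5, 9.0]
grip_width: 0.0191
```

```bash
python3 -m crank '[[[0,0,0,0,0,0,35],[0,0,0,0,0,0,45],[0,0,0,0,0,0,45],[0,0,0,0,0,0,45],[0,0,0,0,-0.02,0,45]]]'; python3 -m crank '[[[0,0,0,0,-0.04,0,45],[0,0,0,0,-0.05,0,45],[0,0,0,0,-0.05,0,45],[0,0,0,0,-0.01,0,45],[0,0,0,0,0,0,45]]]'
python3 chk.py .5235 -.3605 .045 .01 -7.5 w11; python3 chk.py .548 .3655 .2 .015 -1.5 x
```

```text
time: 19.27
position: [0.5234, -0.3624, 0.0566]
tool_rot: [0.045, 0.707, -0.705, -0.047]
ft_force: [1.1, 0.1, 0.4]
grip_width: 0.039
time: 19.9
position: [0.5247, -0.3635, 0.2091]
tool_rot: [-0.047, -0.705, 0.706, 0.045]
ft_force: [-0.7, -0.4, -0.2]
grip_width: 0.0392
19.9 [ 0.5247 -0.3635  0.2091] turn y 0.03 shift to grasp [ 0.0019  0.1751 -0.0031] 0.03917199415577325
19.95 [ 0.524  -0.3629  0.2074] turn y -5.98 shift to grasp [ 0.071   0.0188 -0.7253] 0.03881928360156733
```

View pics/w11.png

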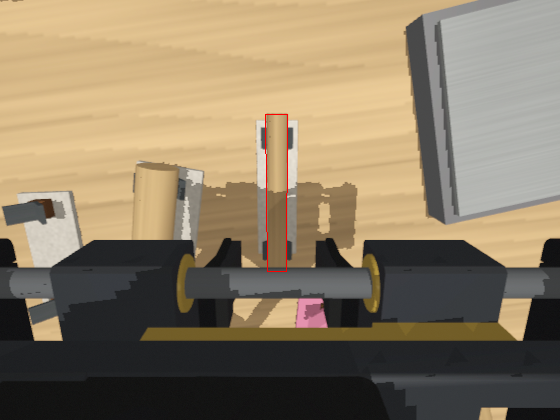

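```bash
python3 -m crank '[[[0,0,0,0.005,0,-0.045,55],[0,0,0,0.005,0,-0.058,55],[0,0,0,0.006,0,-0.058,55],[0,0,0,0.006,0,-0.058,55],[0,0,0,0.006,0,-0.058,55]]]'; python3 -m crank '[[[0,0,0,0.006,0,-0.058,55],[0,0,0,0.006,0,-0.058,55],[0,0,0,0.006,0,-0.058,55],[0,0,0,0.006,0,-0.058,55],[0,0,0,0.006,0,-0.058,55]]]'; python3 -m crank '[[[0,0,0,0.006,0,-0.058,55],[0,0,0,0.006,0,-0.058,55],[0,0,0,0,0,-0.042,55],[0,-6,0,0,0,0,55],[0,0,0,0,0,0,55]]]';python3 chk.py .548 .3655 .045 .015 -1.5 w12
```

```text
time: 20.62
position: [0.5315, -0.0829, 0.2056]
tool_rot: [0.045, 0.706, -0.705, -0.048]
ft_force: [0.6, -0.1, 0.3]
grip_width: 0.0476
time: 21.25
position: [0.5395, 0.208, 0.2055]
tool_rot: [-0.045, -0.705, 0.706, 0.048]
ft_force: [1.2, -0.3, -0.3]
grip_width: 0.048
time: 21.88
position: [0.5481, 0.3647, 0.2051]
tool_rot: [-0.008, -0.706, 0.708, 0.011]
ft_force: [-0.1, -0.6, -0.6]
grip_width: 0.0476
21.875 [0.5481 0.3647 0.2051] turn y 0.02 shift to grasp [-0.0006  0.1711 -0.0012] 0.04764539342152975
```

View pics/w12.png

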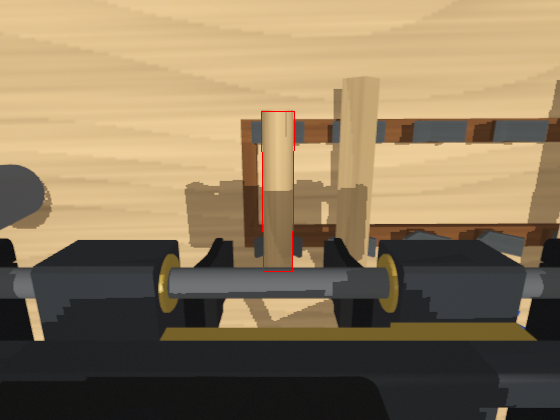

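```bash
python3 -m crank '[[[0,0,0,0,0.05,-0.001,55],[0,0,0,0,0.05,0,55],[0,0,0,0,0.05,0,55],[0,0,0,0,0.018,0,55],[0,0,0,0,0.002,0,55]]]'; python3 -m crank '[[[0,0,0,0,0,0,15],[0,0,0,0,0,0,15],[0,0,0,0,0,0,15],[0,0,0,0,0,0,15],[0,0,0,0,0,0,15]]]' 30;python3 -m crank '[[[0,0,0,0,-0.02,0,15],[0,0,0,0,-0.03,0,15],[0,0,0,0,-0.04,0,15],[0,0,0,0,-0.03,0,15],[0,0,0,0,0,0,15]]]'; python3 place.py .4805 -.097 -5.5 .15 .058 w13
python3 - <<'E'
from h import *
o,R=pose();p=robot.camera('wrist')
for off in(-.008,-.004,0,.004):
  X=[o['position']+R@np.array([-.08+off,-.0085-dz,0]) for dz in(.015,0)];print(off,proj(p,X,o).round(1).tolist())
E
```

```text
time: 22.55
position: [0.5491, 0.3648, 0.0365]
tool_rot: [-0.009, -0.707, 0.707, 0.01]
ft_force: [0.8, 0.2, 0.8]
grip_width: 0.0479
time: 23.18
position: [0.5507, 0.3648, 0.0395]
tool_rot: [-0.01, -0.707, 0.707, 0.008]
ft_force: [0.9, -5.2, 6.1]
grip_width: 0.0293
time: 23.8
position: [0.5514, 0.3672, 0.1618]
tool_rot: [0.012, 0.709, -0.706, -0.006]
ft_force: [-0.3, -0.3, -0.2]
grip_width: 0.0292
pos [0.5514 0.3672 0.1618] tool yaw -1.47 turn about tool y 4.03 tilt [-0.007 -1.    -0.004]
tool shift to (x,y,z=.034) [0.0599 0.1253 0.4664] 0.02924768641299516
(0.3303, 0.0936, 65.1, 24.7, 84.0, [529.0, 384.0])
(0.4627, 0.3713, 152.1, 33.9, 88.7, [278.0, 283.0])
(0.5493, 0.6309, 52.5, 18.3, -13.4, [7.0, 206.0])
(0.6038, 0.1928, 55.5, 21.6, 88.5, [468.0, 138.0])
(0.6058, 0.2551, 20.7, 8.6, -1.3, [400.0, 138.0])
(0.6066, 0.3025, 21.7, 7.7, -1.7, [349.0, 139.0])
(0.6031, 0.1216, 26.5, 21.5, -88.7, [546.0, 138.0])
-0.008 [[279.9, 75.7], [279.7, 80.5]]
-0.004 [[279.8, 87.1], [279.7, 90.7]]
0 [[279.8, 98.3], [279.7, 100.7]]
0.004 [[279.8, 109.3], [279.7, 110.5]]
```

View pics/w13.png

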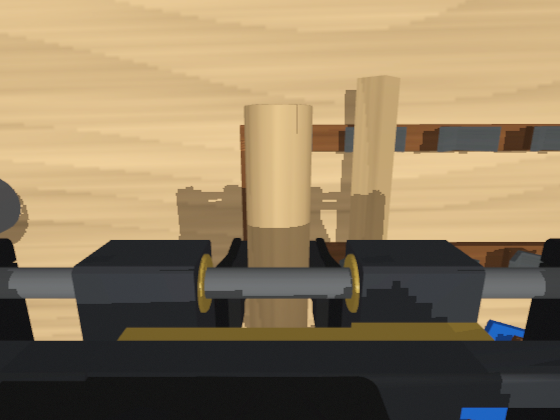

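```bash
python3 -m crank '[[[0,0,0,0.006,0,0.042,15],[0,0,0,0.006,0,0.053,15],[0,0,0,0.006,0,0.053,15],[0,0,0,0.006,0,0.053,15],[0,0,0,0.006,0,0.053,15]]]'; python3 -m crank '[[[0,0,0,0.007,0,0.053,15],[0,0,0,0.007,0,0.053,15],[0,0,0,0.007,0,0.053,15],[0,0,0,0.007,0,0.053,15],[0,4,0,0,0,0,15]]]';python3 -m crank '[[[0,0,0,0,0,0,15],[0,0,0,0,0.04,0,15],[0,0,0,0,0.03,0,15],[0,0,0,0,0.02,0,15],[0,0,0,0,0,0,15]]]'
python3 place.py .4805 -.097 -5.5 .15 .058 w14
```

```text
time: 24.52
position: [0.5113, 0.1111, 0.156]
tool_rot: [0.008, 0.707, -0.707, -0.01]
ft_force: [1.7, -0.5, -0.6]
grip_width: 0.0293
time: 25.15
position: [0.4786, -0.1021, 0.1563]
tool_rot: [0.036, 0.706, -0.706, -0.037]
ft_force: [0.4, 0.6, -0.5]
grip_width: 0.029
time: 25.78
position: [0.4779, -0.0971, 0.0658]
tool_rot: [0.031, 0.707, -0.706, -0.035]
ft_force: [-0.2, -0.6, -1.2]
grip_width: 0.0291
pos [ 0.4779 -0.0971  0.0658] tool yaw -5.34 turn about tool y 0.16 tilt [ 0.005 -1.    -0.002]
tool shift to (x,y,z=.034) [-0.0027  0.0317 -0.0003] 0.029057035817130195
(0.3289, -0.2329, 136.2, 34.6, 84.8, [468.0, 387.0])
(0.4164, -0.2219, 141.9, 41.4, 87.4, [458.0, 291.0])
(0.4285, -0.0914, 105.2, 42.6, 84.7, [277.0, 288.0])
(0.4591, 0.0368, 140.2, 45.1, 82.9, [90.0, 280.0])
(0.5102, -0.1243, 84.3, 7.3, -5.4, [317.0, 176.0])
(0.5148, -0.0745, 84.4, 6.4, -5.6, [240.0, 176.0])
(0.5151, -0.2144, 119.1, 39.0, -16.8, [460.0, 150.0])
```

View pics/w14.png

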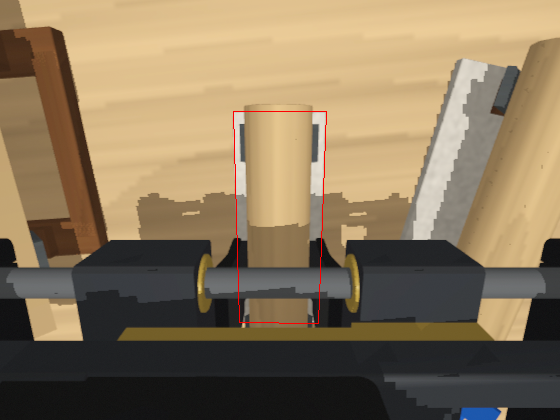

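```bash
python3 -m crank '[[[0,0,0,-0.004,0.01,0,15],[0,0,0,0,0.011,0,15],[0,0,0,0,0.003,0,15],[0,0,0,0,0.002,0,15],[0,0,0,0,0,0,15]]]'
```

```text
time: 26.45
position: [0.4834, -0.0992, 0.0416]
tool_rot: [0.034, 0.706, -0.706, -0.034]
ft_force: [-0.4, 0.4, -1.1]
grip_width: 0.0297
```

```bash
python3 -m crank '[[[0,0,0,0,0.001,0,15],[0,0,0,0,0.001,0,15],[0,0,0,0,0.001,0,15],[0,0,0,0,0,0,15],[0,0,0,0,0,0,15]]]'
```

```text
time: 27.08
position: [0.4838, -0.0984, 0.0398]
tool_rot: [0.034, 0.706, -0.706, -0.034]
ft_force: [0.6, 4.0, 9.4]
grip_width: 0.0289
```

Contact at 9.4 N; release, rise and check.

```bash
python3 -m crank '[[[0,0,0,0,0,0,45],[0,0,0,0,0,0,55],[0,0,0,0,0,0,55],[0,0,0,0,0,0,55],[0,0,0,0,-0.02,0,55]]]'; python3 -m crank '[[[0,0,0,0,-0.04,0,55],[0,0,0,0,-0.05,0,55],[0,0,0,0,-0.05,0,55],[0,0,0,0,-0.02,0,55],[0,0,0,0,0,0,55]]]'
python3 chk.py .4805 -.097 .045 .015 -5.5 w15
```

```text
time: 27.7
position: [0.4824, -0.0988, 0.0576]
tool_rot: [0.033, 0.707, -0.706, -0.035]
ft_force: [-0.0, -0.0, -0.1]
grip_width: 0.0479
time: 28.32
position: [0.4844, -0.0996, 0.2201]
tool_rot: [-0.035, -0.706, 0.707, 0.032]
ft_force: [-1.0, -0.4, -1.3]
grip_width: 0.0479
28.325 [ 0.4844 -0.0996  0.2201] turn y 0.02 shift to grasp [ 0.0048  0.186  -0.0024] 0.047937829529000504
```

View pics/w15.png

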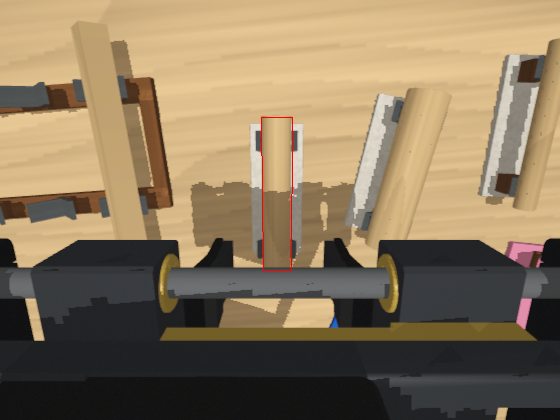

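```bash
python3 -m crank '[[[0,0,0,0,-0.04,0,55],[0,0,0,0,-0.04,-0.05,55],[0,0,0,0,0,-0.058,55],[0,0,0,0,0,-0.058,55],[0,0,0,0,0,-0.058,55]]]'; python3 -m crank '[[[0,0,0,0,0,-0.058,55],[0,0,0,0,0,-0.058,55],[0,0,0,0,0,0,55],[0,0,0,0,0,0,55],[0,0,0,0,0,0,55]]]'
python3 - <<'E'
from h import *
p=robot.camera('top');i=p['img'][...,::-1].copy()
for x,y,r,a,z in((.492,-.2275,.02,-16.9,.045),(.5235,-.3605,.01,-7.5,.045),(.4805,-.097,.015,-5.5,.045)):
  u=np.array([np.cos(np.radians(a)),np.sin(np.radians(a)),0]);v=np.array([-u[1],u[0],0]);c=np.array([x,y,z])
  q=proj(p,np.array([c+s*.08*u+t*r*v for s,t in((1,1),(1,-1),(-1,-1),(-1,1))]));q=(q-[140,120])*2.6
  i2=cv2.resize(i[120:300,140:440],None,fx=2.6,fy=2.6) if r==.02 else i2
  cv2.polylines(i2,[q.round().astype(int)],True,(0,0,255))
cv2.imwrite('pics/t16.png',i2)
p=robot.camera('side');cv2.imwrite('pics/s16.png',p['img'][...,::-1])
E
```

```text
time: 29.0
position: [0.5039, 0.1242, 0.2955]
tool_rot: [-0.033, -0.706, 0.706, 0.035]
ft_force: [0.3, 0.3, -0.0]
grip_width: 0.0478
time: 29.62
position: [0.5155, 0.2367, 0.2967]
tool_rot: [-0.034, -0.706, 0.707, 0.035]
ft_force: [0.4, -0.4, -0.8]
grip_width: 0.0477
```

View pics/t16.png

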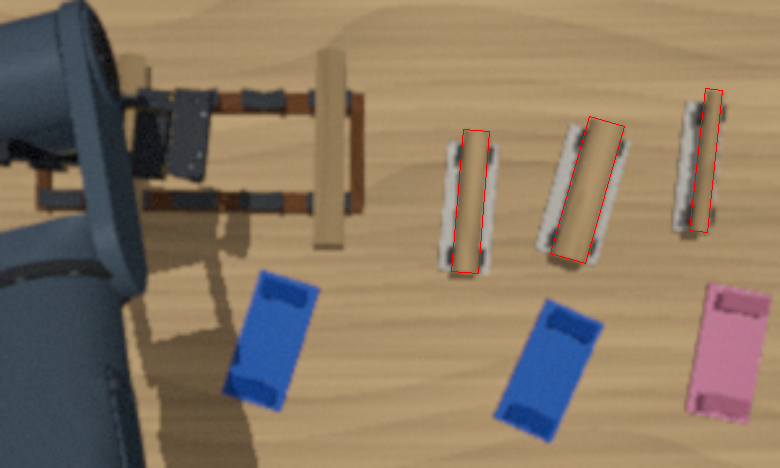

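View pics/s16.png

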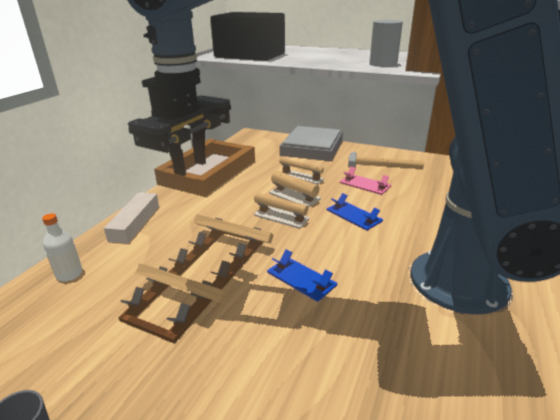

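All three dowels lie on their seat outlines in the top picture, and both battens lie undisturbed in the rack. Handing in.

```bash
python3 -c "
from rig import robot
print(robot.hand_in())"
```

```text
the job is handed in; nothing more can be done
None
```

I laid the thick dowel in the wide white stand, the thin in the narrow and the medium in the middle one. Each was released only after I felt it touch the Vs (about 6–9 N). The job was handed in at about 30 s of the 93 s.

**Dowels:** in the last top view, and in wrist views just after each release, all three match their expected seat outlines to within a few mm and are level in both Vs.

**Battens:** the side picture shows both still lying in the rack where they were. In the top view one was partly hidden by the arm.

**Gripper:** it ended raised over the rack, touching nothing.

**Disagreements:** the top and wrist pictures differed by 2–4 mm on where the stands are, which is well inside the 15 mm limit. No check failed, and the hand-in gave no verdict.

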